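# Find and mark the balance point of a loaded sample tube

### The job

Find the balance point of the sealed tube: push it gently lengthwise over the stand's ridge, without gripping or lifting it, until it tips off its lower catch and stays balanced level on the ridge by itself. Then mark the spot by gently setting the saddle marker astride the tube right above the ridge, leaving the tube still balanced level and the other things on the bench undisturbed.

Things in the scene. Friction and masses are not known exactly. Their poses are not given: they have to be found in the camera images.
- stand: Fixed grey balance stand on the bench; origin at the centre of its underside, z up. Base 80 mm (x) by 290 mm (y) by 12 mm. Across its middle a steel ridge, and at y = -120 and +120 mm two catches with guide cheeks, a channel in which the tube lies.
- ridge (a point): Centre of the flat top of the stand's ridge, 70 mm above the bench; the flat is 12 mm wide (y) and 50 mm long (x). Axes as the stand's: x along the ridge, y along the channel and the tube.
- catch (a point): Centre of the top face of the catch at the stand's +y side, 60 mm above the bench (10 mm below the ridge), 20 mm long in y; the -y catch is alike. Two upright guide cheeks beside each leave a channel 28 mm wide and rise to 86 mm above the bench.
- tube: Sealed square aluminium tube with black end caps, 24 x 24 x 420 mm, 0.5 to 0.7 kg, loose across the ridge; origin at its middle, long axis y. A load fixed at an unknown place inside puts its balance point up to 30 mm from the middle, either way. Level on the ridge, its middle is 82 mm above the bench; it stays level only while its balance point is over the 12 mm flat.
- tube_end (a point): Centre of the tube's +y end face, 210 mm from its middle. It starts low on the +y catch (tube leaning about 0.08 rad): push this end towards -y, 5 to 85 mm in all. Sliding takes 2 to 8 N; over 20 N is rough. A finger left against the end holds it by friction and stops it tipping: push 3 or 4 mm, back off, see. Pushed too far it rocks right over to the -y catch; then push back.
- marker: Loose steel saddle marker, 60 g, standing on the bench: an upside-down U with a grip rib on top, 38 (x) by 30 (y) by 51 mm high; origin at its centre, 25.5 mm above its feet. Slot between the legs 28 mm wide (x), 14 mm deep, open along y; roof 5 mm thick. Astride the tube (its y along it, either way round) its roof rests on the tube's top, its origin 23.5 mm above the tube's axis.
- marker_rib (a point): Grasp point on the marker's rib, 40 mm above the feet, 11 mm below the rib's top; axes as the marker's. The rib is 14 mm thick (x), 30 mm long (y), 32 mm high and stands on the roof, whose top is 19 mm above the feet. Grip the rib across its 14 mm thickness, along x.
- wrench: Steel wrench lying on the bench, a bystander; about 160 to 180 mm long; origin at its underside.
- brush: Hand brush lying on the bench, a bystander; about 200 mm long; origin at its underside.
- jar: Closed jar standing on the bench, a bystander, 60 mm in diameter, 90 mm high; origin at the centre of its underside.

How it is judged:
On the way:
1. the tube, pushed along, lies balanced level on the ridge with nothing but the stand touching it (angle between tube's own z axis and vertical below 0.025 rad and height (world z) of tube above 0.079 m and distance of tube from where it was at the start of the episode above 0.003 m and angular speed of tube below 0.1 rad/s and contact force between tube and the arm below 0.05 N and contact force between tube and the fingers below 0.05 N and contact force between tube and marker below 0.05 N), for 0.2 s.
At the end, for the whole second after the job is handed in: The tube lies level on the ridge by itself (within 0.025 rad, middle 79 to 85 mm above the bench); the marker sits astride it, upright (0.06 rad), roof down on the tube (2 mm), its centre within 7 mm of the ridge's centre line and 4 mm of the tube's; both released and at rest (angle between tube's own z axis and vertical below 0.025 rad and height (world z) of tube between 0.079 and 0.085 m and y of marker in the frame of ridge between -0.007 and 0.007 m and x of marker in the frame of tube between -0.004 and 0.004 m and z of marker in the frame of tube between 0.0215 and 0.0255 m and angle between marker's own z axis and vertical below 0.06 rad and linear speed of each of tube, marker below 0.01 m/s); the robot touches nothing.
It fails at once if the tube is gripped or pushed roughly (fingers press it with more than 20 N) (contact force between the fingers and tube above 20 N).
It fails at once if the arm's other parts press on the tube with more than 20 N (contact force between the arm and tube above 20 N).
It fails at once if the tube is lifted more than 15 mm or falls off the stand (height (world z) of tube above 0.097 m or height (world z) of tube below 0.06 m).
It fails at once if the marker is dropped or pressed on the tube with more than 30 N (contact force between marker and tube above 30 N).
It fails at once if a bystander is moved more than 30 mm (distance of any of wrench, brush, jar from where it was at the start of the episode above 0.03 m).
It also fails if it takes over 72 s, if anything falls off the work surface, if the arm or the gripper's body presses on something with over 40 N, if the wrist force passes 120 N, or if a joint passes its speed limit or range.

### The arm

A 7-joint arm with a two-finger parallel gripper is mounted at the origin on the work surface. World frame = base frame: x ahead of the robot, y to its left, z up, the work surface at z = 0. Lengths are in m, angles in rad, forces in N, time in s.
With the tool pointing down it reaches from about 0.4 to 0.85 m from the base axis. Payload 10.4 kg.
Tool frame: the origin (TCP) lies midway between the tips of the shut fingers; the grasp point (between the pads) lies 19 mm behind it; z points along the fingers, y is the line along which they close (so a half turn about z gives the same grasp; the last joint's range is limited). The gripper opens to 85 mm and grips with 20 to 120 N. Pads are 22 mm wide; open, the fingers measure 114 mm over their backs; the gripper's body (76 mm by 85 mm) begins 54 mm behind the grasp point. The pads swing forward as they close: fully open they stand 13 mm farther back than shut.
Start: joints at [-1.188, 0.332, -0.065, 1.46, 0.022, 1.35, -0.088], TCP at [0.247, 0.574, 0.231] pointing down, gripper open.
Joint ranges: [-2.6, 2.6], [-0.5, 2.12], [-1.47, 1.34], [0.16, 2.42], [-1.27, 4.41], [0.06, 2.06], [-2.6, 2.6]. Speed limits (rad/s): [2.22, 2.22, 2.79, 2.79, 3.14, 3.14, 3.14].

### API

Orientations are given as a 3x3 rotation matrix whose columns are the frame's x, y, z axes.
In Python, from cell import state, capture, job, search_frame, silhouettes gives the robot as it stands. The module is installed in compiled form; this text tells all that it offers.
- The arm moves only by the tool send_rows, never from a script. Its argument "rows" is a list that holds one entry, the list of rows, each a list of 7 numbers: the turn, a rotation vector about the world's x, y, z in rad, then the shift along the world's x, y, z in cm, then the opening, from 0 (shut) to 1 (fully open). A call has 1 to 10 rows; each row is the pose to reach, as a shift and turn from the pose commanded when the call began; what a row does not reach only later rows make up. A row lasts 1/12 s, in which the tool goes at most 41.7 mm and 7.16 degrees, less where a joint would pass 70% of its speed; a pose out of reach is approached as far as the arm can. A call with a gripper value outside its range is refused whole. The fingers move at their own pace and stop on an object; "grip_force" is the grip in N (left out, the last holds). Time passes only in rows, so rows that repeat a pose let the fingers close. It gives the time, the measured TCP pose, the force, the opening and the grip force at its end, in the units of the state.
- state(): the state, without advancing time (a new reading comes with each control period).
- capture(name): name is "side" or "top"; returns a dict with "frame" (384x512x3 uint8, blue, green, red), "mtx" (3x3 intrinsics, pixels), "distortion" ([k1, k2, p1, p2, k3] as OpenCV has them; the pictures are not rectified), "R" (3x3) and "t" (3): a world point X has camera coordinates R X + t. Camera axes: x right, y down, z forward; pixel columns grow to the right and rows downward; lengths in m; the calibration is good to about 2 mm. A picture is of the moment at which its call begins. There is no depth.
- job.hand_in(): hands the job in; it is judged then, once.
Trained networks look in a picture, given as the dict that the camera call returned (one of the last four; its "shot" number tells which), for a name from the list of things; names that differ only in an ending like _2 or _b are one class to them, and where a whole thing is asked for, a point or a joint stands for the part that bears it (a point fixed in the world has none). Each returns a list of dicts, best first, with "conf" (0 to 1); they miss things now and then, are a little off and sometimes report something else, mostly with a low value. They report only what shows in the picture. A call takes as long as a camera call.
- search_frame(picture, label): "uv" ([column, row] in pixels, amid what is visible of it).
- silhouettes(picture, label): "region" (384x512 bool, what is visible of it) and "uv" ([column, row] in pixels, amid what is visible of it).
The state is a dict: "time_s": time; "qpos": joint angles; "joint_velocities": joint speeds; "tau": joint torques, N m; "ee_pos": TCP position; "tool_rot": TCP orientation; "force": force on the tool from outside, world axes, zero at the start; "wrist_torque": the same for the moment, N m; "finger_gap": finger opening in m; "finger_force": force on a finger pad.
Only numpy, scipy, OpenCV 4.12 (cv2) and the standard library are available. Lean on these libraries where they do the work, as an engineer would, in place of code of your own. Each camera call takes 0.05 s, during which the arm holds its last target. There are 200 camera calls.

## Working session

There is one attempt and no reset: what is moved stays moved. The work goes in short steps, Python scripts to look and compute and a tool call to move; the robot and the scene stay as the last step left them, time stands still between calls to the robot, and variables do not carry over. Pictures are saved under pics/ and viewed, at most 10 in all, crops included, and the job is handed in when it is done.

Besides the shell and the picture viewer there is one more tool, called after "Emit:" as name([rows], argument=value, ...), one row to a line, values as JSON. send_rows: Moves the arm, as the interface text tells. Its arguments: {"type":"object","properties":{"rows":{"type":"array"},"grip_force":{"type":"number"}},"required":["rows"]}

```bash
mkdir -p pics; cat > h.py <<'E'
import numpy as np, cv2
from cell import state, capture, job, search_frame, silhouettes
def ray(c,uv):
    p=cv2.undistortPoints(np.array(uv,float).reshape(-1,1,2),c["mtx"],np.array(c["distortion"]))[:,0]
    R=np.array(c["R"]);t=np.array(c["t"])
    d=np.c_[p,np.ones(len(p))]@R
    return -R.T@t,d
def atz(c,uv,z):
    o,d=ray(c,uv); return o+d*((z-o[2])/d[:,2])[:,None]
def proj(c,X):
    return cv2.projectPoints(np.array(X,float).reshape(-1,3),cv2.Rodrigues(np.array(c["R"]))[0],np.array(c["t"]),c["mtx"],np.array(c["distortion"]))[0][:,0]
E
python3 - <<'E'
from h import *
s=state(); print(s["time_s"],s["ee_pos"],s["tool_rot"],s["force"],s["finger_gap"])
ims=[]
for n in("top","side"):
    c=capture(n); print(n,-np.array(c["R"]).T@c["t"]); ims.append(c["frame"])
    for l in["stand","tube","tube_end","ridge","catch","marker","marker_rib","wrench","brush","jar"]:
        r=search_frame(c,l); print(l,[(np.round(q["uv"],1).tolist(),round(q["conf"],2)) for q in r[:2]])
    cv2.imwrite(f"pics/{n}0.png",c["frame"])
E
```

```text
0.0 [0.24658582 0.57388409 0.23052488] [[-9.18792123e-01  3.94741419e-01 -4.96852606e-04]
 [ 3.94741725e-01  9.18791151e-01 -1.33841704e-03]
 [-7.18248652e-05 -1.42585549e-03 -9.99998981e-01]] [-0.55219733  0.24246707  0.18734173] 0.08578437560152792
top [0.4354675  0.05097795 1.15922251]
stand [([272.0, 204.2], 0.95)]
tube [([252.7, 190.5], 0.6)]
tube_end [([248.7, 188.3], 0.91), ([273.1, 205.3], 0.48)]
ridge [([274.3, 203.0], 0.76)]
catch [([269.5, 201.8], 0.83)]
marker [([364.4, 263.2], 0.69)]
marker_rib [([361.3, 260.9], 0.52)]
wrench [([327.4, 147.6], 0.74)]
brush [([130.6, 249.5], 0.76)]
jar [([236.4, 142.2], 0.75)]
side [ 0.51535847 -0.6792822   0.66159225]
stand [([261.1, 238.9], 0.62)]
tube [([266.4, 199.0], 0.9)]
tube_end [([267.6, 201.4], 0.95)]
ridge [([261.3, 232.0], 0.63)]
catch [([266.2, 234.1], 0.59), ([338.8, 265.0], 0.55)]
marker [([191.4, 305.4], 0.67), ([199.4, 143.0], 0.28)]
marker_rib []
wrench []
brush [([201.5, 145.0], 0.8)]
jar [([317.9, 181.5], 0.68), ([191.6, 306.9], 0.56)]
```

View pics/top0.png

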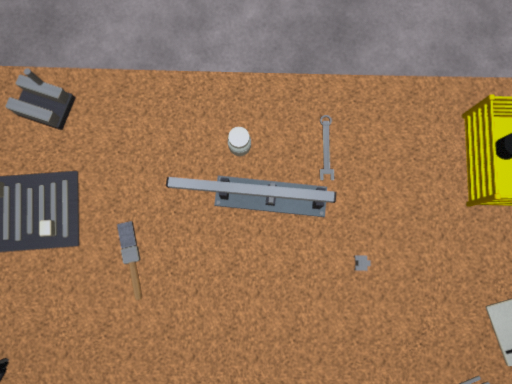

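View pics/side0.png

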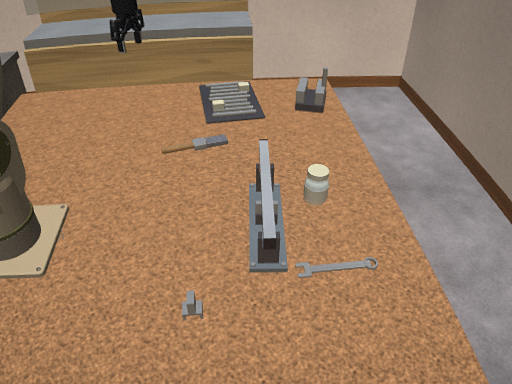

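```bash
cat > fit.py <<'E'
from h import *
from scipy.optimize import minimize
S=8
def box(x0,x1,y0,y1,z0,z1): return np.array([[x,y,z] for x in(x0,x1) for y in(y0,y1) for z in(z0,z1)])
def render(c,boxes):
    m=np.zeros((384,512),np.uint8)
    out=m.copy()
    for b in boxes:
        m[:]=0
        h=cv2.convexHull(proj(c,b).astype(np.float32))
        cv2.fillConvexPoly(m,np.round(h*256).astype(np.int32),255,cv2.LINE_AA,8); out=np.maximum(out,m)
    return out/255.
def rz(a): return np.array([[np.cos(a),-np.sin(a),0],[np.sin(a),np.cos(a),0],[0,0,1]])
def rx(a): return np.array([[1,0,0],[0,np.cos(a),-np.sin(a)],[0,np.sin(a),np.cos(a)]])
def mask(c,l):
    r=silhouettes(c,l); return np.array(r[0]["region"],float) if r else None
def fit(views,model,p0,steps):
    f=lambda q:sum(np.abs(cv2.GaussianBlur(render(c,model(p0+q*steps))-m,(0,0),1.0)).sum() for c,m in views)
    n=len(p0); best=None
    sx=np.vstack([np.zeros(n),np.eye(n)])
    r=minimize(f,np.zeros(n),method="Nelder-Mead",options=dict(initial_simplex=sx,maxiter=400,xatol=.01,fatol=.01))
    r=minimize(f,r.x,method="Nelder-Mead",options=dict(initial_simplex=r.x-.5*sx,maxiter=400,xatol=.01,fatol=.01))
    return p0+r.x*steps,r.fun
B=box(-.04,.04,-.145,.145,0,.012)
T=box(-.012,.012,-.21,.21,-.012,.012)
def tubem(p): # x,y,z,yaw,pitch
    return [T@(rz(p[3])@rx(p[4])).T+p[:3]]
def markm(p):
    bs=[box(-.019,-.014,-.015,.015,0,.019),box(.014,.019,-.015,.015,0,.019),box(-.019,.019,-.015,.015,.014,.019),box(-.007,.007,-.015,.015,.019,.051)]
    return [b@rz(p[2]).T+[p[0],p[1],0] for b in bs]
E
python3 - <<'E'
from fit import *
np.set_printoptions(precision=4,suppress=True)
ct=capture("top");cs=capture("side")
mt,ms,mst=mask(ct,"tube"),mask(cs,"tube"),mask(ct,"stand")
a=atz(ct,[[168,182],[335,197]],.08);print(a)
mid=a.mean(0); d=a[0]-a[1]; yaw=np.arctan2(-d[0],d[1])
for n,v in(("top",[(ct,mt)]),("side",[(cs,ms)]),("both",[(ct,mt),(cs,ms)])):
  if n=="both":
    for pit in(-.08,.08): print(n,*fit(v,tubem,np.array([*mid[:2],.078,yaw,pit]),np.array([.005,.005,.004,.02,.02])))
  else:
    print(n,*fit(v,lambda p:tubem([p[0],p[1],.078,p[2],-.08]),np.array([*mid[:2],yaw]),np.array([.005,.005,.02])))
u=np.maximum(mt,mst); tb=mt
s0=atz(ct,[[271,197]],0)[0]
# stand: base union tube mask
f=lambda p:[B@rz(p[2]).T+[p[0],p[1],0]]
class V: pass
def fs(q):
    p=np.array([*s0[:2],yaw])+q*[.005,.005,.02]
    r=np.maximum(render(ct,f(p)),mt); return np.abs(cv2.GaussianBlur(r-u,(0,0),1)).sum()
r=minimize(fs,np.zeros(3),method="Nelder-Mead",options=dict(initial_simplex=np.vstack([np.zeros(3),np.eye(3)])));print("stand",np.array([*s0[:2],yaw])+r.x*[.005,.005,.02],r.fun,u.sum())
print("ridge",atz(ct,[search_frame(ct,"ridge")[0]["uv"]],.07),atz(cs,[search_frame(cs,"ridge")[0]["uv"]],.07))
mm,mk=mask(ct,"marker"),mask(cs,"marker")
m0=atz(ct,[[363,263]],.02)[0]
for y in np.arange(0,3.1,.52): print("mk",*fit([(ct,mm),(cs,mk)],markm,np.array([*m0[:2],y]),np.array([.004,.004,.2])))
for l in("jar","wrench","brush"):
    print(l,atz(ct,[search_frame(ct,l)[0]["uv"]],.01))
a=cv2.resize(ct["frame"][165:290,155:385],None,fx=3.4,fy=3.4,interpolation=cv2.INTER_CUBIC)[:, :800]
b=cv2.resize(cs["frame"][130:330,170:300],None,fx=3,fy=3,interpolation=cv2.INTER_CUBIC)
cv2.imwrite("pics/a1.png",a);cv2.imwrite("pics/b1.png",b)
E
```

```text
[[ 0.6265  0.2644  0.08  ]
 [ 0.599  -0.149   0.08  ]]
top [ 0.6134  0.0618 -0.0787] 291.6072337904059
side [ 0.6123  0.0639 -0.0817] 133.0084883589526
both [ 0.613   0.0639  0.0769 -0.0828 -0.0848] 428.070324158212
both [ 0.614   0.0686  0.0726 -0.0788 -0.0783] 446.6381329074926
stand [ 0.6103  0.0091 -0.0803] 314.9454691352837 3893.0
ridge [[0.5791 0.0077 0.07  ]] [[ 0.5871 -0.0978  0.07  ]]
mk [ 0.4404 -0.2237  0.1177] 196.89034229359766
mk [ 0.4403 -0.2237  0.1246] 196.71060492647587
mk [ 0.4404 -0.2236  0.113 ] 196.77425018334662
mk [ 0.4419 -0.2242  1.3116] 322.1775510945803
mk [ 0.4403 -0.2234  3.2656] 197.07628137903902
mk [ 0.4404 -0.2237  3.2646] 196.64626062121016
jar [[0.754  0.1007 0.01  ]]
wrench [[ 0.7271 -0.1421  0.01  ]]
brush [[0.4632 0.3679 0.01  ]]
```

View pics/a1.png

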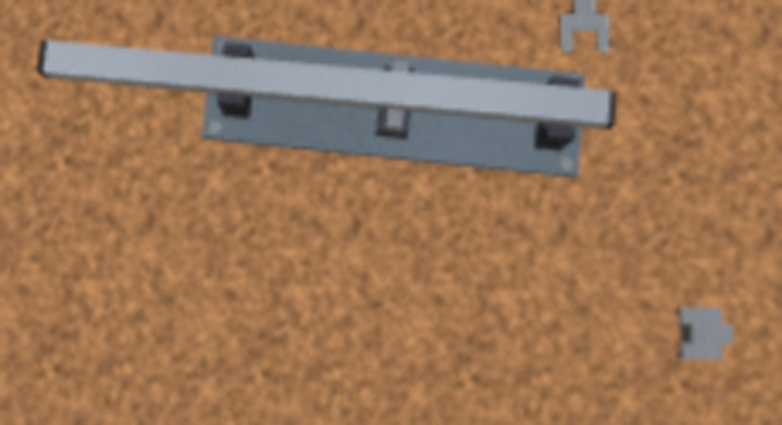

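View pics/b1.png

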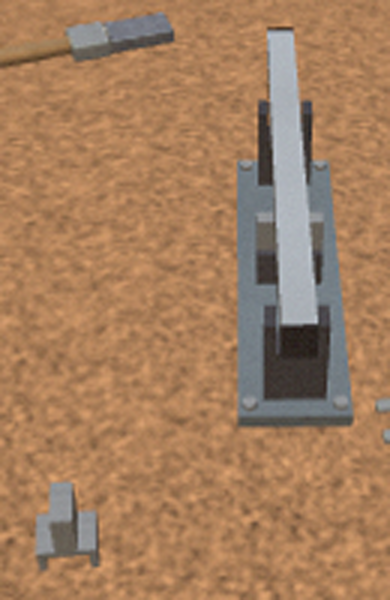

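Emit:
send_rows([
  [[0, 0, -0.12, 4, -2.5, 0, 0], [0, 0, -0.25, 8, -5, 0, 0], [0, 0, -0.37, 12, -7.5, 0, 0], [0, 0, -0.5, 16, -10, 0, 0], [0, 0, -0.62, 19.5, -12.5, 0, 0], [0, 0, -0.74, 23, -15, 0, 0], [0, 0, -0.87, 26.5, -17.5, 0, 0], [0, 0, -0.99, 30, -20, 0, 0], [0, 0, -1.12, 34, -22.5, 0, 0], [0, 0, -1.24, 37, -24, 0, 0]],
], grip_force=40)

```text
time_s: 2.53
ee_pos: [0.5969, 0.3449, 0.2318]
tool_rot: [[0.081, 0.997, 0.001], [0.997, -0.081, 0.0], [0.0, 0.001, -1.0]]
force: [0.9, 1.1, 0.1]
finger_gap: 0.0001
finger_force: 0.0
```

Emit:
send_rows([
  [[0, 0, 0, 1.5, -1, -4, 0], [0, 0, 0, 1.5, -1, -8, 0], [0, 0, 0, 1.5, -1, -12, 0], [0, 0, 0, 1.5, -1, -15, 0], [0, 0, 0, 1.5, -1, -17.5, 0], [0, 0, 0, 1.5, -1, -17.5, 0], [0, 0, 0, 1.5, -1, -17.5, 0]],
])

```text
time_s: 3.12
ee_pos: [0.6098, 0.3362, 0.0556]
tool_rot: [[0.075, 0.997, -0.002], [0.997, -0.075, -0.001], [-0.002, -0.002, -1.0]]
force: [0.4, -0.0, 0.7]
finger_gap: -0.0001
finger_force: 0.0
```

```bash
python3 - <<'E'
from fit import *
np.set_printoptions(precision=4,suppress=True)
s=state(); print(s["time_s"],s["ee_pos"],s["tool_rot"][:,1],s["force"],s["finger_gap"])
ct=capture("top");cs=capture("side")
print(atz(ct,[[271.5,200.3]],.07))
a=cv2.resize(cs["frame"][80:300,200:400],None,fx=2.7,fy=2.7)
b=cv2.resize(ct["frame"][140:250,110:220],None,fx=2,fy=2)
a[-220:,-220:]=b
cv2.imwrite("pics/c1.png",a)
E
```

```text
3.1167 [0.6098 0.3362 0.0556] [ 0.9972 -0.0748 -0.0018] [ 0.3571 -0.0118  0.6853] -0.0001444845496488728
[[0.5884 0.0069 0.07  ]]
```

View pics/c1.png

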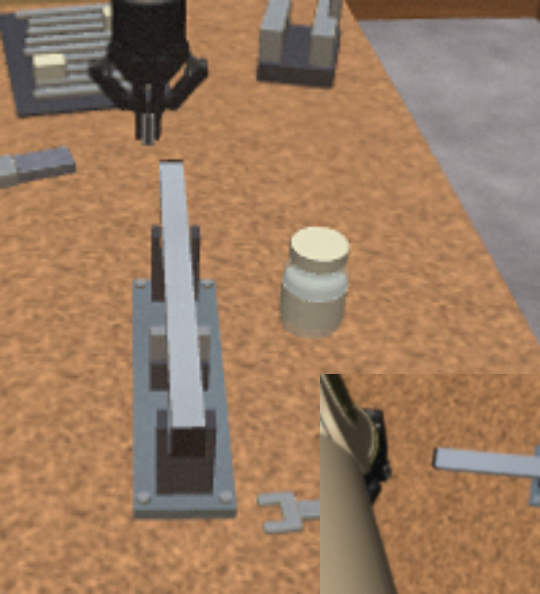

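Emit:
send_rows([
  [[0, 0, 0, 1.2, -1.5, 0, 0], [0, 0, 0, 2.2, -3, 0, 0], [0, 0, 0, 2.2, -3.6, 0, 0], [0, 0, 0, 2.2, -3.6, 0, 0], [0, 0, 0, 2.2, -3.6, 0, 0]],
])

```text
time_s: 3.63
ee_pos: [0.6325, 0.3013, 0.0577]
tool_rot: [[0.075, 0.997, 0.001], [0.997, -0.075, 0.001], [0.002, 0.001, -1.0]]
force: [0.4, 0.6, -0.4]
finger_gap: 0.0002
finger_force: 0.0
```

Emit:
send_rows([
  [[0, 0, 0, 0, -0.3, 0, 0], [0, 0, 0, 0, -0.6, 0, 0], [0, 0, 0, -0.1, -0.9, 0, 0], [0, 0, 0, -0.1, -1.2, 0, 0], [0, 0, 0, -0.1, -1.5, 0, 0], [0, 0, 0, -0.1, -1.8, 0, 0], [0, 0, 0, -0.1, -1.8, 0, 0]],
])

```text
time_s: 4.22
ee_pos: [0.6315, 0.2824, 0.0564]
tool_rot: [[0.075, 0.997, 0.0], [0.997, -0.075, 0.001], [0.001, 0.0, -1.0]]
force: [-0.8, 0.6, 0.4]
finger_gap: -0.0001
finger_force: 0.1
```

Emit:
send_rows([
  [[0, 0, 0, 0, -0.2, 0, 0], [0, 0, 0, 0, -0.4, 0, 0], [0, 0, 0, 0, -0.6, 0, 0], [0, 0, 0, -0.1, -0.8, 0, 0], [0, 0, 0, -0.1, -1.0, 0, 0], [0, 0, 0, -0.1, -1.2, 0, 0], [0, 0, 0, -0.1, -1.4, 0, 0], [0, 0, 0, -0.1, -1.6, 0, 0]],
])

```text
time_s: 4.88
ee_pos: [0.6306, 0.269, 0.0573]
tool_rot: [[0.073, 0.997, 0.002], [0.997, -0.073, 0.003], [0.003, 0.001, -1.0]]
force: [0.4, 7.5, 3.0]
finger_gap: 0.0
finger_force: 3.7
```

```bash
cat > look.py <<'E'
from fit import *
import sys
np.set_printoptions(precision=4,suppress=True)
SC=np.array([.6103,.0091]);YW=-.0815
def look(g=.05,pit=-.08):
    ct=capture("top");cs=capture("side")
    out=[]
    v=[(cs,mask(cs,"tube"))]
    # stand axis line through lateral x'=-.0014, unknown s, pitch; height from ridge contact
    ax=np.array([-np.sin(YW),np.cos(YW)])
    def mod(p):
        q=SC+ax*p[0]+np.array([np.cos(YW),np.sin(YW)])*p[2]; e=.006*np.sign(-p[1]); 
        z=.082+ (p[0]-e)*np.sin(p[1]); return tubem([q[0],q[1],z,YW,p[1]])
    p,f=fit(v,mod,np.array([g,pit,-.001]),np.array([.008,.04,.001]))
    print("side s,pitch,lat",p,round(f,1))
    return ct,cs
if __name__=="__main__":
    s=state(); print(s["time_s"],s["ee_pos"],s["force"])
    look(float(sys.argv[1]),float(sys.argv[2]))
E
python3 look.py .04 -.07
```

```text
4.8833 [0.6306 0.269  0.0573] [0.415  7.5238 3.0463]
side s,pitch,lat [ 0.0384 -0.0912 -0.003 ] 127.0
```

Emit:
send_rows([
  [[0, 0, 0, 0, -0.2, 0, 0], [0, 0, 0, 0, -0.4, 0, 0], [0, 0, 0, 0, -0.4, 0, 0], [0, 0, 0, 0, 0.2, 0, 0], [0, 0, 0, 0, 0.6, 0, 0], [0, 0, 0, 0, 0.6, 0, 0], [0, 0, 0, 0, 0.6, 0, 0]],
])

```text
time_s: 5.62
ee_pos: [0.6302, 0.2725, 0.0559]
tool_rot: [[0.075, 0.997, -0.0], [0.997, -0.075, -0.001], [-0.001, -0.0, -1.0]]
force: [-0.7, 0.6, 0.2]
finger_gap: -0.0
finger_force: 0.0
```

```bash
python3 look.py .036 -.07
```

```text
5.6167 [0.6302 0.2725 0.0559] [-0.7033  0.5938  0.1665]
side s,pitch,lat [ 0.0362 -0.0884 -0.0029] 161.8
```

Emit:
send_rows([
  [[0, 0, 0, 0, -0.6, 0, 0], [0, 0, 0, 0, -1.0, 0, 0], [0, 0, 0, -0.05, -1.2, 0, 0], [0, 0, 0, -0.05, -1.4, 0, 0], [0, 0, 0, -0.05, -1.4, 0, 0], [0, 0, 0, -0.05, -0.8, 0, 0], [0, 0, 0, -0.05, -0.4, 0, 0], [0, 0, 0, -0.05, -0.4, 0, 0], [0, 0, 0, -0.05, -0.4, 0, 0]],
])

```text
time_s: 6.52
ee_pos: [0.6297, 0.2686, 0.0561]
tool_rot: [[0.074, 0.997, -0.0], [0.997, -0.074, -0.001], [-0.001, -0.0, -1.0]]
force: [-0.1, -0.0, 0.5]
finger_gap: -0.0
finger_force: 0.0
```

```bash
python3 look.py .031 -.07
```

```text
6.5167 [0.6297 0.2686 0.0561] [-0.0526 -0.0367  0.4655]
side s,pitch,lat [ 0.0318 -0.0966 -0.003 ] 279.8
```

Emit:
send_rows([
  [[0, 0, 0, 0, -0.6, 0, 0], [0, 0, 0, 0, -1.0, 0, 0], [0, 0, 0, -0.03, -1.2, 0, 0], [0, 0, 0, -0.03, -1.4, 0, 0], [0, 0, 0, -0.03, -1.4, 0, 0], [0, 0, 0, -0.03, -0.8, 0, 0], [0, 0, 0, -0.03, -0.4, 0, 0], [0, 0, 0, -0.03, -0.4, 0, 0], [0, 0, 0, -0.03, -0.4, 0, 0]],
])

```text
time_s: 7.42
ee_pos: [0.6294, 0.2647, 0.0561]
tool_rot: [[0.074, 0.997, -0.0], [0.997, -0.074, -0.001], [-0.001, -0.0, -1.0]]
force: [-0.6, -0.1, -0.0]
finger_gap: 0.0001
finger_force: 0.0
```

```bash
python3 look.py .027 -.07
```

```text
7.4167 [0.6294 0.2647 0.0561] [-0.5819 -0.1367 -0.0346]
side s,pitch,lat [ 0.0254 -0.0867 -0.003 ] 200.5
```

Emit:
send_rows([
  [[0, 0, 0, 0, -0.6, 0, 0], [0, 0, 0, 0, -1.0, 0, 0], [0, 0, 0, -0.03, -1.2, 0, 0], [0, 0, 0, -0.03, -1.4, 0, 0], [0, 0, 0, -0.03, -1.4, 0, 0], [0, 0, 0, -0.03, -0.8, 0, 0], [0, 0, 0, -0.03, -0.4, 0, 0], [0, 0, 0, -0.03, -0.4, 0, 0], [0, 0, 0, -0.03, -0.4, 0, 0]],
])

```text
time_s: 8.32
ee_pos: [0.6291, 0.2607, 0.0561]
tool_rot: [[0.074, 0.997, -0.0], [0.997, -0.074, -0.001], [-0.001, -0.0, -1.0]]
force: [0.2, -0.3, -0.6]
finger_gap: 0.0002
finger_force: 0.0
```

```bash
python3 look.py .022 -.07
```

```text
8.3167 [0.6291 0.2607 0.0561] [ 0.1788 -0.2778 -0.6324]
side s,pitch,lat [ 0.0199 -0.0875 -0.0029] 187.9
```

Emit:
send_rows([
  [[0, 0, 0, 0, -0.6, 0, 0], [0, 0, 0, 0, -1.0, 0, 0], [0, 0, 0, -0.03, -1.2, 0, 0], [0, 0, 0, -0.03, -1.4, 0, 0], [0, 0, 0, -0.03, -1.4, 0, 0], [0, 0, 0, -0.03, -0.8, 0, 0], [0, 0, 0, -0.03, -0.4, 0, 0], [0, 0, 0, -0.03, -0.4, 0, 0], [0, 0, 0, -0.03, -0.4, 0, 0]],
])

```text
time_s: 9.22
ee_pos: [0.6288, 0.2567, 0.0561]
tool_rot: [[0.074, 0.997, -0.0], [0.997, -0.074, -0.001], [-0.001, -0.0, -1.0]]
force: [0.8, -0.0, 0.1]
finger_gap: -0.0001
finger_force: 0.0
```

```bash
python3 look.py .018 -.07
```

```text
9.2167 [0.6288 0.2567 0.0561] [ 0.8275 -0.0315  0.1418]
side s,pitch,lat [ 0.0156 -0.0958 -0.003 ] 230.8
```

Emit:
send_rows([
  [[0, 0, 0, 0, -0.6, 0, 0], [0, 0, 0, 0, -1.0, 0, 0], [0, 0, 0, -0.03, -1.2, 0, 0], [0, 0, 0, -0.03, -1.4, 0, 0], [0, 0, 0, -0.03, -1.4, 0, 0], [0, 0, 0, -0.03, -0.8, 0, 0], [0, 0, 0, -0.03, -0.4, 0, 0], [0, 0, 0, -0.03, -0.4, 0, 0], [0, 0, 0, -0.03, -0.4, 0, 0]],
])

```text
time_s: 10.12
ee_pos: [0.6285, 0.2526, 0.0561]
tool_rot: [[0.074, 0.997, -0.0], [0.997, -0.074, -0.001], [-0.001, -0.0, -1.0]]
force: [-0.8, 0.4, 0.1]
finger_gap: -0.0003
finger_force: 0.0
```

```bash
python3 look.py .014 -.07
```

```text
10.1167 [0.6285 0.2526 0.0561] [-0.7931  0.4212  0.0941]
side s,pitch,lat [ 0.0155 -0.0824 -0.0029] 184.3
```

Emit:
send_rows([
  [[0, 0, 0, 0, -0.6, 0, 0], [0, 0, 0, 0, -1.0, 0, 0], [0, 0, 0, -0.03, -1.2, 0, 0], [0, 0, 0, -0.03, -1.4, 0, 0], [0, 0, 0, -0.03, -1.4, 0, 0], [0, 0, 0, -0.03, -0.8, 0, 0], [0, 0, 0, -0.03, -0.4, 0, 0], [0, 0, 0, -0.03, -0.4, 0, 0], [0, 0, 0, -0.03, -0.4, 0, 0]],
])

```text
time_s: 11.02
ee_pos: [0.6282, 0.2487, 0.0561]
tool_rot: [[0.074, 0.997, -0.0], [0.997, -0.074, -0.001], [-0.001, -0.0, -1.0]]
force: [0.1, 0.1, -0.5]
finger_gap: 0.0
finger_force: 0.0
```

```bash
python3 look.py .010 -.07
```

```text
11.0167 [0.6282 0.2487 0.0561] [ 0.1009  0.0609 -0.488 ]
side s,pitch,lat [ 0.0088 -0.0899 -0.003 ] 213.5
```

Emit:
send_rows([
  [[0, 0, 0, 0, -0.6, 0, 0], [0, 0, 0, 0, -1.0, 0, 0], [0, 0, 0, -0.03, -1.2, 0, 0], [0, 0, 0, -0.03, -1.4, 0, 0], [0, 0, 0, -0.03, -1.4, 0, 0], [0, 0, 0, -0.03, -0.8, 0, 0], [0, 0, 0, -0.03, -0.4, 0, 0], [0, 0, 0, -0.03, -0.4, 0, 0], [0, 0, 0, -0.03, -0.4, 0, 0]],
])

```text
time_s: 11.92
ee_pos: [0.6279, 0.2447, 0.0561]
tool_rot: [[0.074, 0.997, -0.0], [0.997, -0.074, -0.001], [-0.001, -0.0, -1.0]]
force: [-0.3, -0.7, -0.7]
finger_gap: -0.0001
finger_force: 0.0
```

```bash
python3 look.py .006 -.06
```

```text
11.9167 [0.6279 0.2447 0.0561] [-0.3305 -0.7345 -0.748 ]
side s,pitch,lat [ 0.0048 -0.0981 -0.0027] 317.7
```

Emit:
send_rows([
  [[0, 0, 0, 0, -0.6, 0, 0], [0, 0, 0, 0, -1.0, 0, 0], [0, 0, 0, -0.03, -1.2, 0, 0], [0, 0, 0, -0.03, -1.4, 0, 0], [0, 0, 0, -0.03, -1.4, 0, 0], [0, 0, 0, -0.03, -0.8, 0, 0], [0, 0, 0, -0.03, -0.4, 0, 0], [0, 0, 0, -0.03, -0.4, 0, 0], [0, 0, 0, -0.03, -0.4, 0, 0]],
])

```text
time_s: 12.82
ee_pos: [0.6277, 0.2407, 0.0561]
tool_rot: [[0.074, 0.997, -0.0], [0.997, -0.074, -0.001], [-0.001, -0.0, -1.0]]
force: [0.1, 0.9, -1.0]
finger_gap: 0.0002
finger_force: 0.0
```

```bash
python3 look.py .002 -.06
```

```text
12.8167 [0.6277 0.2407 0.0561] [ 0.0956  0.8523 -0.9733]
side s,pitch,lat [ 0.0007 -0.0929 -0.0031] 270.7
```

Emit:
send_rows([
  [[0, 0, 0, 0, -0.6, 0, 0], [0, 0, 0, 0, -1.0, 0, 0], [0, 0, 0, -0.03, -1.2, 0, 0], [0, 0, 0, -0.03, -1.4, 0, 0], [0, 0, 0, -0.03, -1.4, 0, 0], [0, 0, 0, -0.03, -0.8, 0, 0], [0, 0, 0, -0.03, -0.4, 0, 0], [0, 0, 0, -0.03, -0.4, 0, 0], [0, 0, 0, -0.03, -0.4, 0, 0]],
])

```text
time_s: 13.72
ee_pos: [0.6273, 0.2367, 0.0561]
tool_rot: [[0.074, 0.997, -0.0], [0.997, -0.074, -0.001], [-0.001, -0.0, -1.0]]
force: [0.2, -1.4, -0.6]
finger_gap: 0.0
finger_force: 0.0
```

```bash
python3 look.py -.002 -.06
```

```text
13.7167 [0.6273 0.2367 0.0561] [ 0.1912 -1.4412 -0.5717]
side s,pitch,lat [-0.0038 -0.0897 -0.0032] 249.8
```

Emit:
send_rows([
  [[0, 0, 0, 0, -0.6, 0, 0], [0, 0, 0, 0, -1.0, 0, 0], [0, 0, 0, -0.03, -1.2, 0, 0], [0, 0, 0, -0.03, -1.4, 0, 0], [0, 0, 0, -0.03, -1.4, 0, 0], [0, 0, 0, -0.03, -0.8, 0, 0], [0, 0, 0, -0.03, -0.4, 0, 0], [0, 0, 0, -0.03, -0.4, 0, 0], [0, 0, 0, -0.03, -0.4, 0, 0]],
])

```text
time_s: 14.62
ee_pos: [0.627, 0.2326, 0.0561]
tool_rot: [[0.074, 0.997, -0.0], [0.997, -0.074, -0.001], [-0.001, -0.0, -1.0]]
force: [0.0, -0.6, 0.3]
finger_gap: 0.0001
finger_force: 0.0
```

```bash
python3 look.py -.006 -.06
```

```text
14.6167 [0.627  0.2326 0.0561] [ 0.0461 -0.6319  0.288 ]
side s,pitch,lat [-0.006  -0.0838 -0.003 ] 194.6
```

Emit:
send_rows([
  [[0, 0, 0, 0, -0.6, 0, 0], [0, 0, 0, 0, -1.0, 0, 0], [0, 0, 0, -0.03, -1.2, 0, 0], [0, 0, 0, -0.03, -1.4, 0, 0], [0, 0, 0, -0.03, -1.4, 0, 0], [0, 0, 0, -0.03, -0.8, 0, 0], [0, 0, 0, -0.03, -0.4, 0, 0], [0, 0, 0, -0.03, -0.4, 0, 0], [0, 0, 0, -0.03, -0.4, 0, 0]],
])

```text
time_s: 15.52
ee_pos: [0.6267, 0.2287, 0.0561]
tool_rot: [[0.074, 0.997, -0.0], [0.997, -0.074, -0.0], [-0.0, -0.0, -1.0]]
force: [0.1, 0.3, -0.3]
finger_gap: 0.0002
finger_force: 0.0
```

```bash
python3 look.py -.010 -.06
```

```text
15.5167 [0.6267 0.2287 0.0561] [ 0.1031  0.2765 -0.2645]
side s,pitch,lat [-0.0134 -0.0863 -0.003 ] 204.9
```

Emit:
send_rows([
  [[0, 0, 0, 0, -0.6, 0, 0], [0, 0, 0, 0, -1.0, 0, 0], [0, 0, 0, -0.03, -1.2, 0, 0], [0, 0, 0, -0.03, -1.4, 0, 0], [0, 0, 0, -0.03, -1.4, 0, 0], [0, 0, 0, -0.03, -0.8, 0, 0], [0, 0, 0, -0.03, -0.4, 0, 0], [0, 0, 0, -0.03, -0.4, 0, 0], [0, 0, 0, -0.03, -0.4, 0, 0]],
])

```text
time_s: 16.42
ee_pos: [0.6264, 0.2247, 0.0561]
tool_rot: [[0.074, 0.997, -0.0], [0.997, -0.074, -0.0], [-0.0, -0.0, -1.0]]
force: [-0.2, 0.1, 0.5]
finger_gap: -0.0001
finger_force: 0.0
```

```bash
python3 look.py -.014 -.06
```

```text
16.4167 [0.6264 0.2247 0.0561] [-0.2274  0.0609  0.4764]
side s,pitch,lat [-0.0117 -0.0986 -0.0036] 243.3
```

Emit:
send_rows([
  [[0, 0, 0, 0, -0.6, 0, 0], [0, 0, 0, 0, -1.0, 0, 0], [0, 0, 0, -0.03, -1.2, 0, 0], [0, 0, 0, -0.03, -1.4, 0, 0], [0, 0, 0, -0.03, -1.4, 0, 0], [0, 0, 0, -0.03, -0.8, 0, 0], [0, 0, 0, -0.03, -0.4, 0, 0], [0, 0, 0, -0.03, -0.4, 0, 0], [0, 0, 0, -0.03, -0.4, 0, 0]],
])

```text
time_s: 17.32
ee_pos: [0.6261, 0.2207, 0.0561]
tool_rot: [[0.074, 0.997, -0.0], [0.997, -0.074, -0.0], [-0.001, -0.0, -1.0]]
force: [-0.2, 0.5, 0.3]
finger_gap: -0.0002
finger_force: 0.0
```

```bash
python3 look.py -.018 -.06
```

```text
17.3167 [0.6261 0.2207 0.0561] [-0.22    0.4941  0.3426]
side s,pitch,lat [-0.0181 -0.0965 -0.0028] 229.4
```

Emit:
send_rows([
  [[0, 0, 0, 0, -0.6, 0, 0], [0, 0, 0, 0, -1.0, 0, 0], [0, 0, 0, -0.03, -1.2, 0, 0], [0, 0, 0, -0.03, -1.4, 0, 0], [0, 0, 0, -0.03, -1.4, 0, 0], [0, 0, 0, -0.03, -0.8, 0, 0], [0, 0, 0, -0.03, -0.4, 0, 0], [0, 0, 0, -0.03, -0.4, 0, 0], [0, 0, 0, -0.03, -0.4, 0, 0]],
])

```text
time_s: 18.22
ee_pos: [0.6258, 0.2167, 0.0561]
tool_rot: [[0.074, 0.997, -0.0], [0.997, -0.074, -0.0], [-0.001, -0.0, -1.0]]
force: [0.6, -0.6, 0.8]
finger_gap: 0.0003
finger_force: 0.0
```

```bash
python3 - <<'E'
from look import *
ct,cs=look(-.02,-.04)
a=cv2.resize(cs["frame"][80:300,180:340],None,fx=2.7,fy=2.7)
cv2.imwrite("pics/d1.png",a)
E
```

```text
side s,pitch,lat [-0.0238  0.0236 -0.0028] 345.6
```

View pics/d1.png

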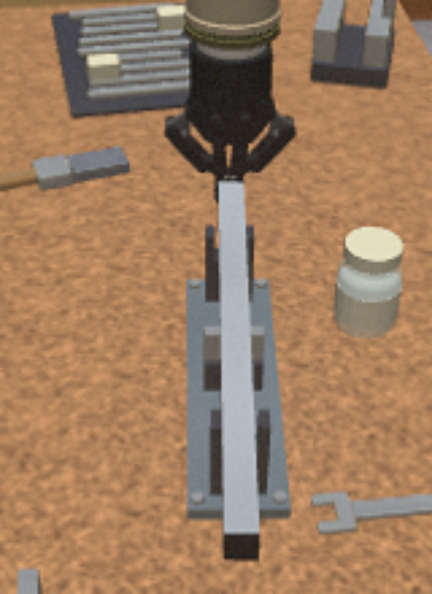

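```bash
python3 look.py -.022 .0; python3 look.py -.022 .08
```

```text
18.3667 [0.626  0.2161 0.0562] [ 0.8229 -0.0244  0.3503]
side s,pitch,lat [-0.0121 -0.0279 -0.0029] 256.0
18.5167 [0.626  0.2163 0.0563] [-0.6386  0.9142 -0.3701]
side s,pitch,lat [-0.0216 -0.0433 -0.0029] 259.6
```

Emit:
send_rows([
  [[0, 0, 0, 0, -0.5, 0, 0], [0, 0, 0, 0, -0.8, 0, 0], [0, 0, 0, 0, -1.0, 0, 0], [0, 0, 0, -0.03, -1.2, 0, 0], [0, 0, 0, -0.03, -1.3, 0, 0], [0, 0, 0, -0.03, -1.3, 0, 0], [0, 0, 0, -0.03, -0.9, 0, 0], [0, 0, 0, -0.03, -0.3, 0, 0], [0, 0, 0, 0, 1, 0, 0], [0, 0, 0, 0, 2, 0, 0]],
])

```text
time_s: 19.5
ee_pos: [0.6259, 0.2378, 0.0562]
tool_rot: [[0.075, 0.997, -0.0], [0.997, -0.075, -0.0], [-0.0, -0.0, -1.0]]
force: [-0.2, 0.0, -0.0]
finger_gap: 0.0001
finger_force: 0.0
```

```bash
python3 look.py -.025 .0; python3 look.py -.025 .08
```

```text
19.5 [0.6259 0.2378 0.0562] [-0.1538  0.0247 -0.031 ]
side s,pitch,lat [-0.0244  0.0375 -0.0027] 231.7
19.65 [0.6255 0.2384 0.056 ] [-0.7155 -0.5861  0.3729]
side s,pitch,lat [-0.0236 -0.0383 -0.0027] 223.0
```

```bash
python3 - <<'E'
from look import *
cs=capture("side");ct=capture("top")
ax=np.array([-np.sin(YW),np.cos(YW)]);lx=np.array([np.cos(YW),np.sin(YW)])
m=mask(cs,"tube");ys,xs=np.nonzero(m);print("mask rows",ys.min(),ys.max(), xs[ys==ys.max()].mean(),xs[ys==ys.min()].mean())
mt=mask(ct,"tube");y2,x2=np.nonzero(mt);print("top cols",x2.min(),x2.max())
for s in(-.022,-.026):
  for p in(-.083,0,.083):
    q=SC+ax*s-.0015*lx; z=.082+(s-.006*np.sign(-p))*np.sin(p)
    R=rz(YW)@rx(p); P=np.array([[0,-.21,.012],[0,-.21,-.012],[0,.21,.012]])@R.T+[*q,z]
    print(s,p,proj(cs,P).round(1).tolist(),"topcam",proj(ct,P).round(1).tolist())
a=cv2.resize(cs["frame"][130:310,205:295],None,fx=4,fy=3.3,interpolation=cv2.INTER_CUBIC)
b=cv2.resize(ct["frame"][150:240,180:380],None,fx=2,fy=2,interpolation=cv2.INTER_CUBIC)
o=np.zeros((600,790,3),np.uint8);o[:a.shape[0],:a.shape[1]]=a;o[:b.shape[0],370:770]=b
cv2.imwrite("pics/e1.png",o)
E
```

```text
mask rows 147 286 269.0 265.0
top cols 197 367
-0.022 -0.083 [[271.4, 267.7], [271.0, 277.2], [264.0, 152.4]] topcam [[367.6, 199.4], [365.9, 200.8], [195.3, 183.7]]
-0.022 0 [[271.1, 275.6], [270.6, 283.9], [264.1, 147.6]] topcam [[366.2, 200.6], [363.8, 201.9], [194.6, 182.6]]
-0.022 0.083 [[270.7, 282.3], [270.3, 289.4], [264.3, 142.7]] topcam [[364.4, 201.6], [361.2, 202.8], [194.5, 181.5]]
-0.026 -0.083 [[271.5, 269.3], [271.1, 278.8], [264.1, 153.1]] topcam [[369.3, 199.5], [367.6, 201.0], [196.9, 183.8]]
-0.026 0 [[271.2, 277.4], [270.7, 285.7], [264.2, 148.4]] topcam [[367.9, 200.8], [365.4, 202.1], [196.2, 182.8]]
-0.026 0.083 [[270.8, 284.1], [270.4, 291.3], [264.3, 143.6]] topcam [[366.0, 201.8], [362.8, 203.0], [196.1, 181.7]]
```

View pics/e1.png

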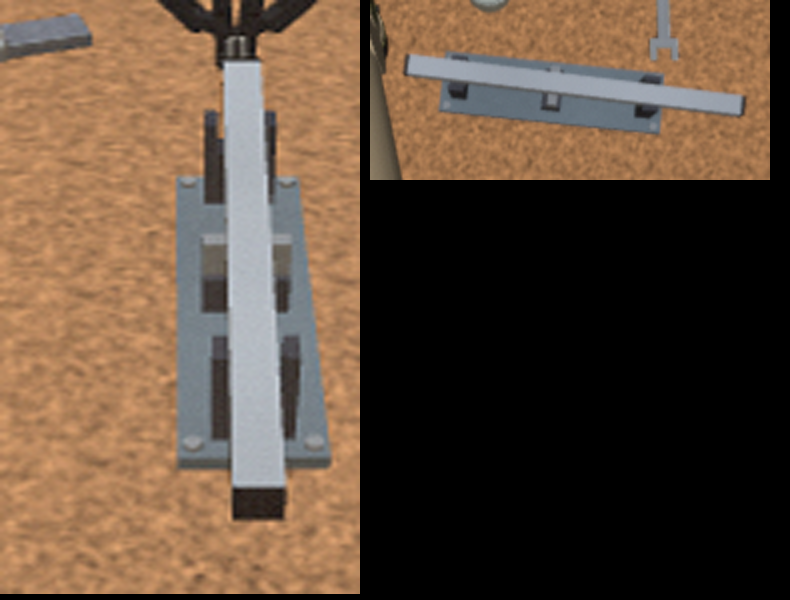

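```bash
python3 - <<'E'
from look import *
ax=np.array([-np.sin(YW),np.cos(YW)]);lx=np.array([np.cos(YW),np.sin(YW)])
for n in("top","side"):
    c=capture(n); g=cv2.cvtColor(c["frame"],cv2.COLOR_BGR2GRAY).astype(np.float32)
    for xs in(np.arange(-.023,-.0155,.001),np.arange(.016,.0235,.001)):
        Y=np.arange(-.026,.0261,.002)
        P=np.array([[*(SC+lx*x+ax*y),.07] for y in Y for x in xs])
        uv=proj(c,P).astype(np.float32)
        v=cv2.remap(g,uv[:,0].reshape(len(Y),-1),uv[:,1].reshape(len(Y),-1),cv2.INTER_LINEAR).mean(1)
        print(n,xs[0],"\n",[(int(round(y*1000)),int(k)) for y,k in zip(Y,v)])
    # base corners by edges: profile along y at z=.012
    for x in(-.03,.03):
        Y=np.r_[np.arange(-.155,-.134,.002),np.arange(.135,.156,.002)]
        uv=proj(c,[[*(SC+lx*x+ax*y),.012] for y in Y]).astype(np.float32)
        v=cv2.remap(c["frame"].astype(np.float32),uv[:,:1],uv[:,1:],cv2.INTER_LINEAR)[:,0]
        print("base R-B",x,[(int(round(y*1000)),int(k[2]-k[0])) for y,k in zip(Y,v)])
E
```

```text
top -0.023 
 [(-26, 111), (-24, 111), (-22, 111), (-20, 111), (-18, 110), (-16, 108), (-14, 99), (-12, 84), (-10, 75), (-8, 97), (-6, 119), (-4, 130), (-2, 131), (0, 131), (2, 126), (4, 100), (6, 76), (8, 67), (10, 72), (12, 95), (14, 105), (16, 107), (18, 108), (20, 108), (22, 108), (24, 107), (26, 107)]
top 0.016 
 [(-26, 117), (-24, 116), (-22, 116), (-20, 116), (-18, 116), (-16, 116), (-14, 114), (-12, 107), (-10, 107), (-8, 116), (-6, 132), (-4, 133), (-2, 134), (0, 133), (2, 128), (4, 117), (6, 105), (8, 105), (10, 110), (12, 114), (14, 116), (16, 117), (18, 116), (20, 116), (22, 117), (24, 118), (26, 116)]
base R-B -0.03 [(-155, 81), (-153, 89), (-151, 90), (-149, 76), (-147, 45), (-145, -7), (-143, -15), (-141, -15), (-139, -14), (-137, -13), (-135, -14), (135, -13), (137, -15), (139, -17), (141, -6), (143, 38), (145, 73), (147, 89), (149, 89), (151, 87), (153, 87), (155, 88)]
base R-B 0.03 [(-155, 88), (-153, 89), (-151, 92), (-149, 83), (-147, 51), (-145, -5), (-143, -15), (-141, -13), (-139, -9), (-137, -9), (-135, -8), (135, -13), (137, -15), (139, -15), (141, -10), (143,
[... 517 characters left out ...]
 131), (-4, 148), (-2, 148), (0, 149), (2, 150), (4, 143), (6, 131), (8, 126), (10, 122), (12, 121), (14, 121), (16, 123), (18, 123), (20, 122), (22, 123), (24, 124), (26, 123)]
base R-B -0.03 [(-155, 49), (-153, 7), (-151, 5), (-149, 6), (-147, 4), (-145, -6), (-143, -13), (-141, -11), (-139, 0), (-137, 4), (-135, 2), (135, 0), (137, -2), (139, -7), (141, 1), (143, 22), (145, 43), (147, 61), (149, 78), (151, 79), (153, 80), (155, 83)]
base R-B 0.03 [(-155, 50), (-153, 14), (-151, 7), (-149, 9), (-147, 4), (-145, -7), (-143, -10), (-141, -1), (-139, 5), (-137, 4), (-135, 0), (135, 4), (137, -1), (139, -7), (141, 6), (143, 29), (145, 52), (147, 75), (149, 90), (151, 92), (153, 93), (155, 90)]
```

Emit:
send_rows([
  [[0, 0, 0, 0, 1, 4, 1], [0, 0, 0, 0, 1, 8, 1], [0, 0, 0, 0, 1, 12, 1], [0, 0, 0, -2, -2, 14, 1], [0, 0, 0, -4, -6, 14, 1], [0, 0, 0.05, -6, -10, 14, 1], [0, 0, 0.1, -8, -13.5, 14, 1], [0, 0, 0.15, -10, -17, 14, 1], [0, 0, 0.195, -11, -20.5, 14, 1], [0, 0, 0.195, -12, -24, 14, 1]],
])

```text
time_s: 20.93
ee_pos: [0.5046, -0.0055, 0.1967]
tool_rot: [[-0.122, 0.993, 0.001], [0.993, 0.122, 0.001], [0.001, 0.001, -1.0]]
force: [1.4, -0.6, 0.1]
finger_gap: 0.0855
finger_force: 0.0
```

Emit:
send_rows([
  [[0, 0, 0, -1.5, -3.5, 0, 1], [0, 0, 0, -3, -7, 0, 1], [0, 0, 0, -4, -10.5, 0, 1], [0, 0, 0, -5, -14, 0, 1], [0, 0, 0, -6, -17.5, 0, 1], [0, 0, 0, -6.5, -21, -2, 1], [0, 0, 0, -6.5, -22.2, -5, 1], [0, 0, 0, -6.5, -22.2, -8, 1], [0, 0, 0, -6.5, -22.2, -8, 1]],
])

```text
time_s: 21.68
ee_pos: [0.4377, -0.2253, 0.112]
tool_rot: [[-0.118, 0.993, -0.007], [0.993, 0.118, 0.001], [0.002, -0.007, -1.0]]
force: [-2.2, 1.6, -1.0]
finger_gap: 0.0854
finger_force: 0.0
```

```bash
python3 - <<'E'
from look import *
s=state();print(s["time_s"],s["ee_pos"],s["tool_rot"][:,1],s["finger_gap"])
cs=capture("side");ct=capture("top")
ax=np.array([-np.sin(YW),np.cos(YW)]);lx=np.array([np.cos(YW),np.sin(YW)])
for n,c in(("side",cs),("top",ct)):
  g=cv2.cvtColor(c["frame"],cv2.COLOR_BGR2GRAY).astype(np.float32)
  for yc in(-.1,0,.1):
    X=np.arange(-.022,.0221,.002);Y=yc+np.arange(-.01,.0101,.002)
    uv=proj(c,[[*(SC+lx*x+ax*y),.094] for x in X for y in Y]).astype(np.float32)
    v=cv2.remap(g,uv[:,0].reshape(len(X),-1),uv[:,1].reshape(len(X),-1),cv2.INTER_LINEAR).mean(1)
    print(n,yc,[(int(round(y*1000)),int(k)) for y,k in zip(X,v)])
e=s["ee_pos"]
a=cv2.resize(cs["frame"][200:360,110:310],None,fx=3.5,fy=3.5,interpolation=cv2.INTER_CUBIC)
cv2.imwrite("pics/f1.png",a)
E
```

```text
21.6833 [ 0.4377 -0.2253  0.112 ] [ 0.993   0.1175 -0.0066] 0.08535568624200703
side -0.1 [(-22, 105), (-20, 105), (-18, 103), (-16, 114), (-14, 180), (-12, 201), (-10, 201), (-8, 200), (-6, 200), (-4, 200), (-2, 200), (0, 199), (2, 201), (4, 200), (6, 203), (8, 198), (10, 118), (12, 103), (14, 103), (16, 126), (18, 137), (20, 139), (22, 138)]
side 0 [(-22, 124), (-20, 124), (-18, 123), (-16, 123), (-14, 145), (-12, 193), (-10, 198), (-8, 197), (-6, 197), (-4, 197), (-2, 197), (0, 197), (2, 197), (4, 198), (6, 198), (8, 199), (10, 166), (12, 135), (14, 130), (16, 133), (18, 134), (20, 134), (22, 134)]
side 0.1 [(-22, 71), (-20, 69), (-18, 85), (-16, 116), (-14, 142), (-12, 188), (-10, 197), (-8, 198), (-6, 197), (-4, 196), (-2, 196), (0, 197), (2, 197), (4, 196), (6, 197), (8, 201), (10, 202), (12, 110), (14, 76), (16, 69), (18, 87), (20, 140), (22, 153)]
top -0.1 [(-22, 82), (-20, 83), (-18, 87), (-16, 107), (-14, 139), (-12, 166), (-10, 172), (-8, 172), (-6, 172), (-4, 172), (-2, 172), (0, 172), (2, 172), (4, 171), (6, 169), (8, 156), (10, 128), (12, 103), (14, 100), (16, 105), (18, 110), (20, 113), (22, 119)]
top 0 [(-22, 105), (-20, 105), (-18, 102), (-16, 99), (-14, 112), (-12, 144), (-10, 164), (-8, 168), (-6, 168), (-4, 168), (-2, 168), (0, 168), (2, 168), (4, 168), (6, 168), (8, 164), (10, 151), (12, 129), (14, 118), (16, 122), (18, 123), (20, 120), (22, 120)]
top 0.1 [(-22, 84), (-20, 85), (-18, 86), (-16, 86), (-14, 95), (-12, 119), (-10, 152), (-8, 166), (-6, 168), (-4, 168), (-2, 168), (0, 168), (2, 168), (4, 168), (6, 168), (8, 167), (10, 161), (12, 143), (14, 114), (16, 104), (18, 106), (20, 112), (22, 116)]
```

View pics/f1.png

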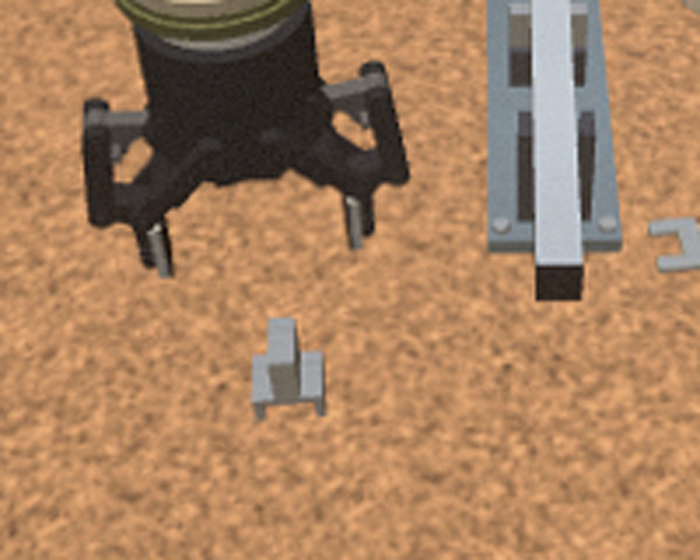

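Emit:
send_rows([
  [[0, 0, 0, 0.2, 0.1, -2, 1], [0, 0, 0, 0.2, 0.1, -4, 1], [0, 0, 0, 0.2, 0.1, -6, 1], [0, 0, 0, 0.2, 0.1, -7.5, 1], [0, 0, 0, 0.2, 0.1, -8, 1], [0, 0, 0, 0.2, 0.1, -8, 1], [0, 0, 0, 0.2, 0.1, -8, 1]],
])

```text
time_s: 22.37
ee_pos: [0.4442, -0.2245, 0.0379]
tool_rot: [[-0.12, 0.993, 0.002], [0.993, 0.12, -0.0], [-0.0, 0.002, -1.0]]
force: [-0.2, -0.4, 0.2]
finger_gap: 0.0854
finger_force: 0.0
```

Emit:
send_rows([
  [[0, 0, 0, -0.35, 0.1, -0.8, 1], [0, 0, 0, -0.35, 0.1, -1.3, 1], [0, 0, 0, -0.35, 0.1, -1.3, 1], [0, 0, 0, -0.35, 0.1, -1.3, 0.4], [0, 0, 0, -0.35, 0.1, -1.3, 0.2], [0, 0, 0, -0.35, 0.1, -1.3, 0], [0, 0, 0, -0.35, 0.1, -1.3, 0], [0, 0, 0, -0.35, 0.1, -1.3, 0], [0, 0, 0, -0.35, 0.1, -1.3, 0], [0, 0, 0, -0.35, 0.1, -1.3, 0]],
], grip_force=35)

```text
time_s: 23.2
ee_pos: [0.4396, -0.2235, 0.0235]
tool_rot: [[-0.12, 0.993, 0.0], [0.993, 0.12, -0.0], [-0.0, 0.0, -1.0]]
force: [-1.0, 0.6, 2.7]
finger_gap: 0.0135
finger_force: 36.1
```

Emit:
send_rows([
  [[0, 0, 0, 0, 0, 3, 0], [0, 0, 0, 0, 0, 7, 0], [0, 0, 0, 0, 0, 11, 0], [0, 0, 0, 0.5, 1, 15, 0], [0, 0, -0.05, 2.5, 4, 17, 0], [0, 0, -0.1, 4.5, 7, 17, 0], [0, 0, -0.15, 6.5, 10, 17, 0], [0, 0, -0.2, 8.5, 13, 17, 0], [0, 0, -0.214, 10.5, 16, 17, 0], [0, 0, -0.214, 12.5, 18.5, 17, 0]],
])

```text
time_s: 24.03
ee_pos: [0.5651, -0.0358, 0.1932]
tool_rot: [[0.094, 0.996, -0.0], [0.996, -0.094, 0.001], [0.001, -0.0, -1.0]]
force: [0.7, -1.3, -0.5]
finger_gap: 0.0133
finger_force: 35.7
```

Emit:
send_rows([
  [[0, 0, 0, 1.5, 2, 0, 0], [0, 0, 0, 3, 3.5, 0, 0], [0, 0, 0, 4, 4.3, -1.5, 0], [0, 0, 0, 4.4, 4.6, -3, 0], [0, 0, 0, 4.4, 4.6, -3.5, 0], [0, 0, 0, 4.4, 4.6, -3.5, 0], [0, 0, 0, 4.4, 4.6, -3.5, 0]],
])

```text
time_s: 24.62
ee_pos: [0.6081, 0.0067, 0.1586]
tool_rot: [[0.095, 0.996, -0.0], [0.996, -0.095, -0.0], [-0.0, -0.0, -1.0]]
force: [-0.4, -0.7, -0.4]
finger_gap: 0.0138
finger_force: 35.7
```

```bash
cat > mk.py <<'E'
from look import *
s=state();e=s["ee_pos"];print(s["time_s"],e,s["tool_rot"][:,1],s["force"],s["finger_gap"])
cs=capture("side");ct=capture("top")
m=mask(cs,"marker"); mt=mask(ct,"marker")
print("masks",None if m is None else m.sum(), None if mt is None else mt.sum())
fz=e[2]-.0235; yw=np.arctan2(s["tool_rot"][1,1],s["tool_rot"][0,1])
# visible part: lower block only (roof+legs) -- rib partly hidden by fingers
W=[proj(cs,(b+[0,0,fz])) for b in markm([e[0],e[1],yw])]
lo=np.vstack(W[:3]); print("pred block cols",lo[:,0].min(),lo[:,0].max(),"rows",lo[:,1].min(),lo[:,1].max())
ys,xs=np.nonzero(m);print("mask cols",xs.min(),xs.max(),"rows",ys.min(),ys.max())
y0,y1,x0,x1=int(lo[:,1].min())-35,int(lo[:,1].max())+40,int(lo[:,0].min())-35,int(lo[:,0].max())+35
a=cv2.resize(cs["frame"][y0:y1,x0:x1],None,fx=6,fy=6,interpolation=cv2.INTER_CUBIC)
for b in W: cv2.polylines(a,[np.round((cv2.convexHull(b.astype(np.float32))-[x0,y0]+.5)*6).astype(np.int32)],True,(0,0,255),1)
print(a.shape,x0,y0);cv2.imwrite("pics/g1.png",a[:600,:800])
E
python3 mk.py
```

```text
24.6167 [0.6081 0.0067 0.1586] [ 0.9955 -0.0947 -0.0003] [-0.3871 -0.6851 -0.4457] 0.01379170782972483
masks 221.0 None
pred block cols 258.05399545663556 276.3312402692665 rows 168.25077825832034 183.8526724792807
mask cols 259 276 rows 158 184
(540, 528, 3) 223 133
```

View pics/g1.png

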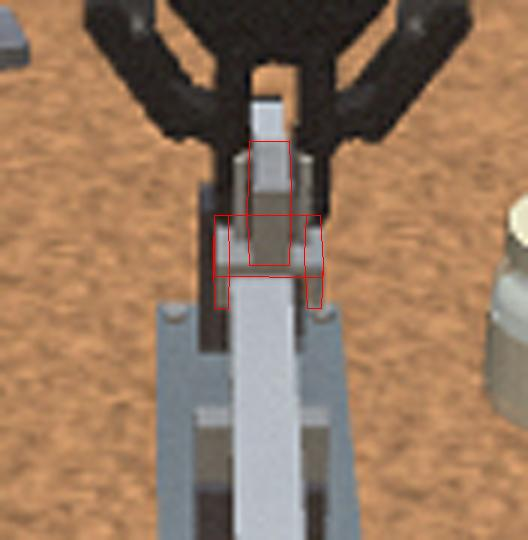

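Emit:
send_rows([
  [[0, 0, 0, 0.05, 0.13, -0.8, 0], [0, 0, 0, 0.05, 0.13, -1.6, 0], [0, 0, 0, 0.05, 0.13, -2.4, 0], [0, 0, 0, 0.05, 0.13, -3, 0], [0, 0, 0, 0.05, 0.13, -3.4, 0], [0, 0, 0, 0.05, 0.13, -3.7, 0], [0, 0, 0, 0.05, 0.13, -3.7, 0], [0, 0, 0, 0.05, 0.13, -3.7, 0]],
])

```text
time_s: 25.48
ee_pos: [0.609, 0.0088, 0.1213]
tool_rot: [[0.094, 0.996, 0.0], [0.996, -0.094, -0.0], [-0.0, 0.0, -1.0]]
force: [0.2, -0.4, -1.1]
finger_gap: 0.0135
finger_force: 35.7
```

```bash
python3 mk.py
```

```text
25.4833 [0.609  0.0088 0.1213] [ 0.9956 -0.0939  0.    ] [ 0.2429 -0.4311 -1.0539] 0.013503112276415338
masks 223.0 None
pred block cols 258.2036536592798 275.9706597390353 rows 181.38556792619218 196.70160007728606
mask cols 260 276 rows 170 194
(540, 522, 3) 223 146
```

View pics/g1.png

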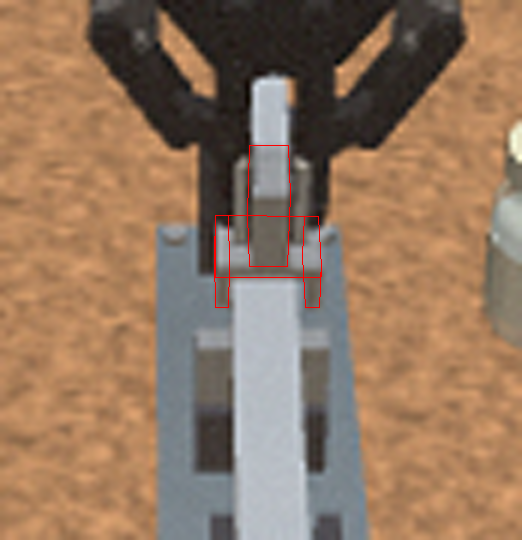

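Emit:
send_rows([
  [[0, 0, 0, -0.02, -0.08, -0.2, 0], [0, 0, 0, -0.02, -0.08, -0.4, 0], [0, 0, 0, -0.02, -0.08, -0.6, 0], [0, 0, 0, -0.02, -0.08, -0.8, 0], [0, 0, 0, -0.02, -0.08, -1.0, 0], [0, 0, 0, -0.02, -0.08, -1.2, 0], [0, 0, 0, -0.02, -0.08, -1.3, 0], [0, 0, 0, -0.02, -0.08, -1.3, 0]],
])

```text
time_s: 26.35
ee_pos: [0.6086, 0.008, 0.108]
tool_rot: [[0.094, 0.996, -0.0], [0.996, -0.094, -0.0], [-0.0, -0.0, -1.0]]
force: [-0.3, 0.4, -0.1]
finger_gap: 0.0137
finger_force: 35.7
```

No contact, so the legs are astride; down the last few mm.

Emit:
send_rows([
  [[0, 0, 0, 0, 0, -0.1, 0], [0, 0, 0, 0, 0, -0.2, 0], [0, 0, 0, 0, 0, -0.3, 0], [0, 0, 0, 0, 0, -0.35, 0], [0, 0, 0, 0, 0, -0.4, 0], [0, 0, 0, 0, 0, -0.4, 0], [0, 0, 0, 0, 0, -0.4, 0]],
])

```text
time_s: 26.93
ee_pos: [0.6088, 0.008, 0.1044]
tool_rot: [[0.094, 0.996, 0.0], [0.996, -0.094, -0.0], [-0.0, 0.0, -1.0]]
force: [0.4, -0.3, -0.8]
finger_gap: 0.0134
finger_force: 35.7
```

Emit:
send_rows([
  [[0, 0, 0, 0, 0, -0.05, 0], [0, 0, 0, 0, 0, -0.05, 0], [0, 0, 0, 0, 0, -0.1, 0], [0, 0, 0, 0, 0, -0.1, 0]],
])

```text
time_s: 27.27
ee_pos: [0.6089, 0.0081, 0.1036]
tool_rot: [[0.094, 0.996, 0.0], [0.996, -0.094, 0.0], [0.0, 0.0, -1.0]]
force: [-0.7, -0.7, 3.0]
finger_gap: 0.0137
finger_force: 36.0
```

Emit:
send_rows([
  [[0, 0, 0, 0, 0, 0, 0.2], [0, 0, 0, 0, 0, 0, 0.25], [0, 0, 0, 0, 0, 0, 0.35], [0, 0, 0, 0, 0, 0, 0.45], [0, 0, 0, 0, 0, 0, 0.5], [0, 0, 0, 0, 0, 0, 0.5]],
])

```text
time_s: 27.77
ee_pos: [0.6088, 0.008, 0.1033]
tool_rot: [[0.094, 0.996, 0.0], [0.996, -0.094, -0.0], [-0.0, 0.0, -1.0]]
force: [0.5, -0.8, -0.2]
finger_gap: 0.043
finger_force: 0.0
```

Emit:
send_rows([
  [[0, 0, 0, 0, 0, 1, 0.5], [0, 0, 0, 0, 0, 2.5, 0.5], [0, 0, 0, 0, 0, 5, 0.5], [0, 0, 0, 0, 0, 8, 0.5], [0, 0, 0, 0, 0, 12, 0.5], [0, 0, 0, -4, 0, 12, 0.5], [0, 0, 0, -8, 2, 12, 0.5], [0, 0, 0, -12, 4, 12, 0.5], [0, 0, 0, -16, 8, 12, 0.5], [0, 0, 0, -16, 12, 12, 0.5]],
])

```text
time_s: 28.6
ee_pos: [0.4499, 0.1122, 0.2246]
tool_rot: [[0.098, 0.995, 0.001], [0.995, -0.098, 0.001], [0.001, 0.001, -1.0]]
force: [3.2, -0.2, 0.8]
finger_gap: 0.0424
finger_force: 0.0
```

```bash
python3 - <<'E'
from look import *
s=state();print(s["time_s"],s["ee_pos"],s["finger_gap"])
cs=capture("side");ct=capture("top")
v=[(c,m) for c in(cs,ct) if (m:=mask(c,"marker")) is not None]
def mod(p): return [b+[0,0,.08] for b in markm(p)]
for c in v: print("marker fit",*fit([c],mod,np.array([.6088,.008,-.094]),np.array([.004,.004,.05])))
# tube near end rows
g=cv2.cvtColor(cs["frame"],cv2.COLOR_BGR2GRAY)
print("near end col 270:",[(r,int(g[r,270])) for r in range(270,293)])
print("far end col 266:",[(r,int(g[r,266])) for r in range(143,153)])
E
```

```text
28.6 [0.4499 0.1122 0.2246] 0.04240612189077415
marker fit [ 0.6096  0.0084 -0.1462] 76.91926128290379
marker fit [0.5762 0.0325 1.5634] 1986.5975468987017
near end col 270: [(270, 175), (271, 175), (272, 176), (273, 177), (274, 182), (275, 133), (276, 38), (277, 41), (278, 40), (279, 41), (280, 43), (281, 43), (282, 38), (283, 37), (284, 36), (285, 41), (286, 138), (287, 156), (288, 150), (289, 144), (290, 140), (291, 130), (292, 128)]
far end col 266: [(143, 148), (144, 151), (145, 166), (146, 162), (147, 146), (148, 81), (149, 63), (150, 192), (151, 187), (152, 188)]
```

```bash
python3 - <<'E'
from look import *
e=cv2.imread("pics/e1.png")[:594,:360]; e=cv2.cvtColor(cv2.resize(e,(90,180),interpolation=cv2.INTER_AREA),cv2.COLOR_BGR2GRAY)
c=capture("side");ct=capture("top");g=cv2.cvtColor(c["frame"],cv2.COLOR_BGR2GRAY)[130:310,205:295]
for nm,q in(("before",e),("now",g)):
    print(nm,"near",[int(x) for x in q[140:162,64]],"far",[int(x) for x in q[12:26,61]])
E
```

```text
before near [177, 177, 178, 177, 178, 176, 178, 125, 44, 39, 37, 39, 39, 35, 38, 38, 31, 80, 146, 156, 147, 135] far [76, 70, 72, 77, 87, 55, 108, 187, 187, 186, 186, 186, 186, 186]
now near [178, 174, 177, 179, 182, 139, 54, 42, 43, 42, 42, 38, 41, 35, 39, 46, 142, 157, 154, 155, 147, 137] far [144, 153, 150, 164, 160, 147, 86, 65, 193, 184, 186, 184, 186, 186]
```

```bash
python3 - <<'E'
from look import *
for i in range(8):
    c=capture("side");g=cv2.cvtColor(c["frame"],cv2.COLOR_BGR2GRAY)[130:310,205:295]
    if i%2==0: print(state()["time_s"],"near",[int(x) for x in g[143:148,64]],[int(x) for x in g[154:159,64]],"far",[int(x) for x in g[16:22,61]])
E
```

```text
28.95 near [178, 180, 133, 35, 45] [34, 50, 141, 158, 154] far [160, 149, 83, 63, 191, 187]
29.05 near [177, 183, 143, 50, 38] [39, 45, 141, 155, 150] far [160, 148, 80, 104, 194, 184]
29.15 near [178, 183, 132, 37, 41] [33, 49, 143, 155, 153] far [163, 150, 86, 64, 194, 187]
29.25 near [179, 181, 138, 58, 38] [33, 47, 141, 153, 153] far [160, 149, 79, 103, 194, 188]
```

Emit:
send_rows([
  [[0, 0, 0, 0, 2, 0, 0.5], [0, 0, 0, 0, 4, 0, 0.5], [0, 0, 0, 0, 6, 0, 0.5], [0, 0, 0, 0, 8, 0, 0.5], [0, 0, 0, 0, 10, 0, 0.5], [0, 0, 0, 0, 12, 0, 0.5], [0, 0, 0, 0, 12, 0, 0.5], [0, 0, 0, 0, 12, 0, 0.5], [0, 0, 0, 0, 12, 0, 0.5], [0, 0, 0, 0, 12, 0, 0.5]],
])

```text
time_s: 30.13
ee_pos: [0.453, 0.2329, 0.2233]
tool_rot: [[0.095, 0.995, 0.0], [0.995, -0.095, -0.0], [-0.0, 0.0, -1.0]]
force: [0.0, -0.7, -0.5]
finger_gap: 0.0427
finger_force: 0.0
```

```bash
python3 - <<'E'
from look import *
c=capture("side");t=capture("top")
g=cv2.cvtColor(c["frame"],cv2.COLOR_BGR2GRAY)[130:310,205:295]
print(state()["time_s"],"near",[int(x) for x in g[143:148,64]],[int(x) for x in g[154:159,64]],"far",[int(x) for x in g[16:22,61]])
g=cv2.cvtColor(t["frame"],cv2.COLOR_BGR2GRAY)
print("top left",[(x,int(g[183,x])) for x in range(192,203)],"right",[(x,int(g[201,x])) for x in range(360,372)])
for l in("marker","tube"):print(l,[(r["uv"],r["conf"]) for r in search_frame(t,l)[:2]])
ax=np.array([-np.sin(YW),np.cos(YW)]);lx=np.array([np.cos(YW),np.sin(YW)])
for s in(-.026,-.024,-.022,-.020):
  for p in(0,-.02):
    q=SC+ax*s-.0015*lx; z=.082+(s-.006)*np.sin(p)
    P=np.array([[0,-.21,.012],[0,-.21,-.012],[0,.21,.012]])@(rz(YW-.0125)@rx(p)).T+[*q,z]
    print(s,p,"side rows",proj(c,P)[:,1].round(1),"top cols",proj(t,P)[:,0].round(1))
E
```

```text
30.2333 near [178, 184, 130, 33, 42] [36, 45, 138, 153, 152] far [157, 145, 84, 61, 190, 183]
top left [(192, 122), (193, 122), (194, 132), (195, 138), (196, 117), (197, 71), (198, 78), (199, 157), (200, 168), (201, 169), (202, 169)] right [(360, 159), (361, 160), (362, 159), (363, 159), (364, 160), (365, 155), (366, 106), (367, 63), (368, 92), (369, 117), (370, 119), (371, 118)]
marker [([273.9, 192.6], 0.76), ([271.2, 205.0], 0.36)]
tube [([292.2, 193.3], 0.85)]
-0.026 0 side rows [277.4 285.7 148.4] top cols [367.8 365.3 196.4]
-0.026 -0.02 side rows [275.5 284.1 149.5] top cols [368.2 365.9 196.5]
-0.024 0 side rows [276.5 284.8 148. ] top cols [367.  364.5 195.6]
-0.024 -0.02 side rows [274.6 283.3 149.1] top cols [367.4 365.1 195.7]
-0.022 0 side rows [275.6 283.9 147.6] top cols [366.1 363.7 194.7]
-0.022 -0.02 side rows [273.8 282.4 148.7] top cols [366.5 364.2 194.9]
-0.02 0 side rows [274.7 283.1 147.2] top cols [365.3 362.9 193.9]
-0.02 -0.02 side rows [272.9 281.6 148.3] top cols [365.7 363.4 194.1]
```

```bash
python3 -c "
from cell import job
print(job.hand_in())"
```

```text
the job is handed in; nothing more can be done
None
```

I pushed the tube until it balanced level on the ridge, set the marker astride it above the ridge, backed the arm clear and handed the job in at about 30 s. The last images showed the tube level and still and the marker within about 1 mm of my ridge estimate; hand-in returned no verdict.

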